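Push a slipped battery pack back onto its hidden contacts

ROBOT

A 6-joint arm with a two-finger parallel gripper is mounted at the origin on the work surface. World frame = base frame: x ahead of the robot, y to its left, z up, the work surface at z = 0. Lengths are in m, angles in rad, forces in N, time in s.
With the tool pointing down it reaches from about 0.3 to 0.825 m from the base axis. Payload 5.4 kg.
Tool frame: the origin (TCP) lies at the very end of the fingers, on their centre line; the grasp point (between the pads) lies 19 mm behind it; z points along the fingers, y is the line along which they close (so a half turn about z gives the same grasp; the last joint's range is limited). The gripper opens to 92 mm and grips with 3 to 60 N. Pads are 20 mm wide; open, the fingers measure 128 mm over their backs; the gripper's body (75 mm by 189 mm) begins 69 mm behind the grasp point.
Start: joints at [1.023, 0.158, 1.597, -0, 1.386, -0.21], TCP at [0.191, 0.542, 0.215] pointing down, gripper open.
Joint ranges: [-2.91, 2.91], [-0.94, 2.29], [0.18, 2.7], [-1.29, 4.43], [0.17, 2.64], [-3, 3]. Speed limits (rad/s): [2.57, 2.57, 3.14, 3.14, 3.14, 3.14].

INTERFACE

Orientations are given as a rotation vector (axis times angle).
In Python, from workcell import bot gives the robot as it stands. Calls block until the motion is done:
- bot.goto(position, orientation): joint-space move of the TCP to a pose.
- bot.line_to(position, rot=None, max_speed=0.15): straight line of the TCP; rot=None keeps the orientation; max_speed is the mean speed in m/s.
- bot.set_joints(angles): joint-space move.
- bot.set_gripper(opening, newtons=None): opening from 0.0 (shut) to 1.0 (fully open); newtons is the grip in N (None keeps the last); returns when the fingers have stopped.
- bot.hold(seconds).
- bot.inverse_kinematics(position, orientation): joint angles nearest the present ones, or None.
- bot.read_camera(name): name is "scene" or "side" or "wrist"; returns a dict with "pixels" (420x560x3 uint8, blue, green, red), "fx", "fy", "cx", "cy" (pixels), "R" (3x3) and "t" (3): a world point X has camera coordinates R X + t. Camera axes: x right, y down, z forward; pixel columns grow to the right and rows downward; lengths in m; the calibration is good to about 2 mm. A picture is of the moment at which its call begins. There is no depth.
A pose or a line that the arm cannot do raises bot.MotionError and nothing moves.
- bot.job_done(): hands the job in; it is judged then, once.
Readings, each from a call of its own:
- bot.current_clock(): time.
- bot.current_joints(): joint angles.
- bot.current_joint_vel(): joint speeds.
- bot.current_effort(): joint torques, N m.
- bot.current_ee_pos(): TCP position.
- bot.current_tool_rot(): TCP orientation.
- bot.current_contact_force(): force on the tool from outside, world axes, zero at the start.
- bot.current_ft_torque(): the same for the moment, N m.
- bot.current_opening(): opening from 0.0 (shut) to 1.0 (fully open).
- bot.current_grip_force(): force on a finger pad.
Only numpy, scipy, OpenCV 4.12 (cv2) and the standard library are available. Lean on these libraries where they do the work, as an engineer would, in place of code of your own. Each camera call takes 0.05 s, during which the arm holds its last target. There are 200 camera calls.

TASK

The battery pack in the white instrument case has slipped back off its contacts. Take the flat opening blade, slip it into the slot under the front edge of the battery hatch and lever the hatch open with it, then lay the blade back down flat beside the case. Now push the pack rearwards until you feel it come up hard against the terminal block hidden at the back of the bay, but do not shove the block out of its glue; then shut the hatch fully and leave the other things on the mat alone.

Things in the scene. Friction and masses are not known exactly. Their poses are not given: they have to be found in the camera images.
- case: white plastic instrument case, 230 long (x) x 170 wide (y) x 62 mm high, walls 4 mm, fixed on the 3 mm thick mat; origin at the centre of its underside, 3 mm above the bench; +x to its rear (away from the robot), +y to its left, z up. Its top is fixed to the right of the hatch (y below -21 mm, vent slots) and behind the hinge (x above 42 mm), so the rear 70 mm of the bay are roofed over
- bay (a point): point on the floor of the battery bay, on its centre line (case x = 0, y = 30, 4 mm above the case's underside). The bay runs along the case's x under the hatch, from the front wall's inner face (111 mm in front of this point) to the rear wall; it is 101 mm wide (51 either side) with two guide rails 12 mm high, 57 mm apart, that steer the pack
- slot (a point): centre of the pry slot in the outside face of the case's front wall, right under the hatch's front edge: 30 mm wide (y), 8 mm high (50 to 58 mm above the case's underside); the wall is 4 mm thick and behind it is empty bay
- hinge (a point): middle of the hatch's hinge line, which runs along the case's y, level with the hatch's underside, 155 mm behind the hatch's front edge
- hatch (a joint): angle of the battery hatch, a white plate 155 long x 99 wide x 4 mm thick, 80 g, flush with the case's top when shut and covering the top of the front wall: 0 shut, grows as its front edge is raised, 1.57 upright, at most 1.95 rad; its stiff hinge stays at any angle; about 2 N at the front edge moves it
- hatch_edge (a point): middle of the hatch's front edge, upper side, 155 mm from the hinge line; moves with the hatch
- pack: battery pack, a grey block 90 long (x) x 54 wide (y) x 38 mm high, about 360 g, in the bay between the guide rails; origin at the centre of its underside, +x to the rear of the case. It starts short of the terminals, with 45 mm or more of free bay between its near end and the front wall, and slides under about 2 to 3 N
- contacts (a joint): travel of the two brass spring contacts, 4 mm proud of the terminal block's face, in m: 0 untouched, 0.004 pressed level with the face (takes about 1 N). The pack is home when its rear end bears on the face; friction then keeps it there. How far back the block sits differs from case to case: the pack has 17 to 52 mm to go
- block (a joint): how far the glued terminal block has been shoved rearwards, in m: 0 in its place; the glue yields at about 35 N
- blade: flat opening blade on the mat: wooden handle 100 long x 18 wide x 16 mm thick, to -x; steel blade 75 long x 14 wide x 2 mm thick, to +x; both centred 8 mm above the underside; 70 g; origin under the joint of handle and blade, on the handle's underside, 3 mm above the bench when lying flat; centre of mass about 30 mm from the origin, in the handle
- blade_tip (a point): middle of the blade's free end, 75 mm from the blade's origin along its +x and 8 mm above its underside
- screwdriver: screwdriver, 180 mm long, lying on the mat; a bystander; origin under its middle
- glue: small upright glue bottle with a nozzle, 26 mm across, 88 mm high; a bystander; origin at its foot
- offcut: white slotted sheet offcut, 85 x 95 x 5 mm, flat on the mat; a bystander; origin at its underside's centre
- tape: roll of tape, 90 mm across, 24 mm high, lying flat; a bystander; origin at its underside's centre
- square: small metal try square, stock 75 mm along y, steel arm 100 mm along +x, 14 mm high, lying flat; a bystander; origin under the stock's middle
- screws: open metal dish of screws, 56 mm across, 22 mm high; a bystander; origin at its foot
- cover: white channel-shaped cover, 130 x 90 x 44 mm, open side up; a bystander; origin under its middle
Mind the look-alikes: they are no part of the job. What is shaped like the blade but pink is not meant.

How it is judged:
On the way, in this order (a step that is already met when the one before it is completed fails the run):
1. the hatch is levered up, the blade bearing on it (value of joint hatch above 0.3 rad and contact force between blade and hatch_c0 above 0.2 N).
2. the blade is laid down flat on the mat or bench and let go (height (world z) of blade_tip below 0.0135 m and angle between blade's own x axis and vertical between 1.45 and 1.69 rad and contact force between blade and the fingers below 0.1 N), for 0.2 s.
3. the pack bears on the terminal block (contacts pressed in to within 1 mm) (value of joint contacts above 0.003 m), for 0.2 s.
At the end, for the whole second after the job is handed in: the hatch is shut to within 0.03 rad, the pack is home against the terminal block (contacts pressed in by more than 3 of their 4 mm), the block is within 1.5 mm of where it was glued, and the blade lies flat and still on the mat or bench (tip less than 13.5 mm up) (all of step 2 and value of joint hatch below 0.03 rad and value of joint contacts above 0.003 m and value of joint block below 0.0015 m and linear speed of blade below 0.01 m/s); the robot touches nothing.
It fails at once if the terminal block is shoved 1.5 mm or more out of its glue (value of joint block above 0.0015 m).
It fails at once if another thing on the mat is moved by more than 30 mm (distance of any of screwdriver, glue, offcut, tape, square, screws, cover from where it was at the start of the episode above 0.03 m).
It also fails if it takes over 72 s, if anything falls off the work surface, if the arm or the gripper's body presses on something with over 40 N, if the wrist force passes 120 N, or if a joint passes its speed limit or range.

## Working session

There is one attempt and no reset: what is moved stays moved. The work goes in short steps, each a Python script; the robot and the scene stay as the last script left them, time stands still between calls to the robot, and variables do not carry over. Pictures are saved under pics/ and viewed, at most 10 in all, crops included, and the job is handed in when it is done.

```bash
mkdir -p pics; ls; python3 - <<'E'
from workcell import bot
import cv2,numpy as np
for n in ["scene","side","wrist"]:
    c=bot.read_camera(n); cv2.imwrite(f"pics/{n}0.png",c["pixels"])
    print(n,c["fx"],c["cx"],c["cy"],np.round(-c["R"].T@c["t"],3),np.round(c["R"],2).tolist())
print(bot.current_clock())
E
```

```text
pics
scene 444.64318722915334 283.64857325159414 212.7369325400624 [1.118 0.237 1.069] [[-0.2, 0.98, -0.0], [0.83, 0.17, -0.52], [-0.51, -0.1, -0.85]]
side 482.7177403698251 278.31626409117325 203.89646395596662 [0.019 1.49  0.983] [[-0.94, -0.34, 0.0], [-0.18, 0.5, -0.85], [0.29, -0.8, -0.53]]
wrist 313.31628622125703 283.1559592997807 209.13621155520153 [0.125 0.565 0.384] [[0.33, 0.94, -0.0], [0.91, -0.32, 0.25], [0.23, -0.08, -0.97]]
0.15
```

View pics/scene0.png

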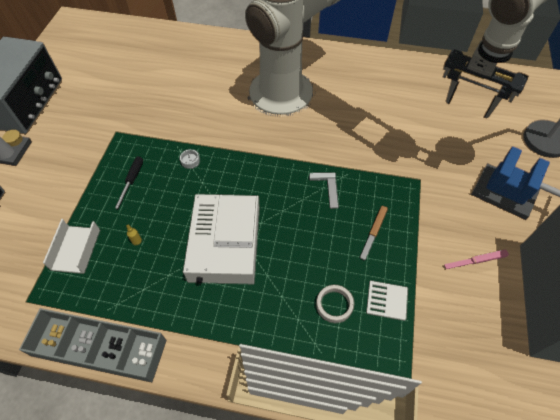

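View pics/side0.png

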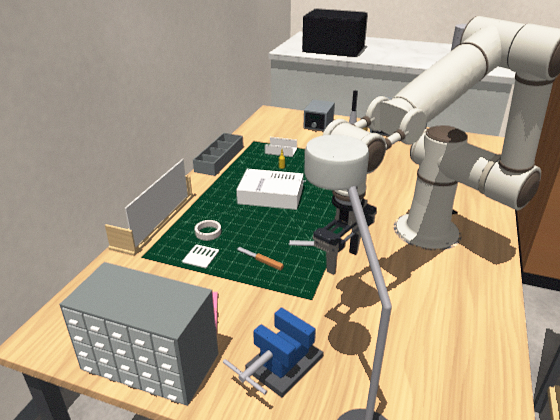

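The scene image shows the case at px (190–260, 195–282), front edge on top and hatch on the right. The blade's orange handle is at (378,222) with its tip near (363,256). The pink look-alike is off the mat at (475,260), and the glue bottle is at (133,235). The side view agrees.

```bash
cat > h.py <<'E'
from workcell import bot
import cv2,numpy as np
from scipy.spatial.transform import Rotation as Ro
def ray(c,uv,z):
    uv=np.atleast_2d(uv).astype(float)
    d=np.c_[(uv[:,0]-c["cx"])/c["fx"],(uv[:,1]-c["cy"])/c["fy"],np.ones(len(uv))]@c["R"]
    o=-c["R"].T@c["t"]
    return o+d*((z-o[2])/d[:,2])[:,None]
def proj(c,X):
    q=np.atleast_2d(X)@c["R"].T+c["t"]
    return np.c_[q[:,0]/q[:,2]*c["fx"]+c["cx"],q[:,1]/q[:,2]*c["fy"]+c["cy"]]
def down(yaw,pitch=0.):
    """tool down, tool x along heading `yaw` in world, closing axis horizontal; pitch>0 tips a held blade nose-up"""
    return (Ro.from_euler('z',yaw)*Ro.from_euler('y',-pitch)*Ro.from_euler('x',np.pi)).as_rotvec()
def blobs(c,lo,hi,amin=30):
    m=cv2.inRange(cv2.cvtColor(c["pixels"],cv2.COLOR_BGR2HSV),lo,hi)
    m=cv2.morphologyEx(m,cv2.MORPH_CLOSE,np.ones((3,3)))
    return [k for k in cv2.findContours(m,0,1)[0] if cv2.contourArea(k)>amin]
def st(): print("t",round(bot.current_clock(),2),"p",np.round(bot.current_ee_pos(),4),"F",np.round(bot.current_contact_force(),1),"op",round(bot.current_opening(),3))
E
python3 - <<'E'
from h import *
c=bot.read_camera("scene")
print("case approx",np.round(ray(c,[[195,195],[260,196],[257,275],[187,275]],.065),3).tolist())
print("blade",np.round(ray(c,[[385,207],[373,237],[364,257]],.012),3).tolist())
for k in blobs(c,(8,120,80),(22,255,255)):
    print(cv2.boundingRect(k),cv2.contourArea(k),cv2.minAreaRect(k))
print(Ro.from_rotvec(bot.current_tool_rot()).as_matrix().round(2).tolist())
for p in ([.5,.1,.3],[.3,.15,.3],[.5,.25,.2]): print(bot.inverse_kinematics(p,down(0)))
E
```

```text
case approx [[0.504, -0.134, 0.065], [0.472, 0.04, 0.065], [0.7, 0.085, 0.065], [0.733, -0.083, 0.065]]
blade [[0.405, 0.383, 0.012], [0.508, 0.359, 0.012], [0.572, 0.341, 0.012]]
(43, 340, 13, 6) 35.5 ((48.918914794921875, 342.4864807128906), (12.494322776794434, 3.945575714111328), 9.462323188781738)
(50, 326, 14, 11) 85.0 ((56.172401428222656, 330.5689697265625), (10.027548789978027, 12.070196151733398), 21.801406860351562)
(370, 206, 17, 30) 177.0 ((378.3707275390625, 220.30174255371094), (6.95924186706543, 30.463096618652344), 23.198591232299805)
(3, 130, 19, 16) 195.0 ((12.500005722045898, 137.00001525878906), (16.26345443725586, 14.849241256713867), 45.0)
(126, 0, 42, 19) 579.5 ((146.5, 9.0), (18.0, 41.0), 90.0)
[[-0.94, 0.33, -0.0], [0.33, 0.94, -0.0], [0.0, -0.0, -1.0]]
[-3.99703840e-02 -5.73353287e-02  1.65372463e+00 -4.44089210e-16
  1.54520335e+00  1.53082594e+00]
[ 9.80871955e-02 -5.69728932e-01  2.05019728e+00 -4.44089210e-16
  1.66112430e+00  1.66888352e+00]
[ 2.47484473e-01  1.28430261e-01  1.65953467e+00 -4.44089210e-16
  1.35362773e+00  1.81828080e+00]
```

View pics/wrist0.png

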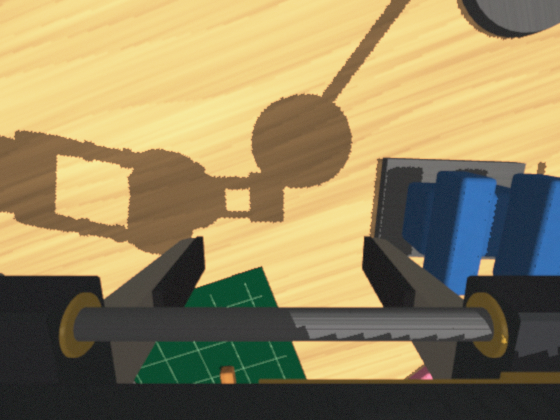

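The wrist image shows the camera sitting on the tool +x side, with its lower third hidden by the gripper. Next I'll view the blade and the case from above.

```bash
python3 - <<'E'
from h import *
import pickle
st()
out={}
for n,p,y in (("b",[.42,.38,.26],-.245),("c",[.53,-.04,.30],.2)):
    bot.goto(p,down(y)); st()
    c=bot.read_camera("wrist"); out[n]=c
    cv2.imwrite(f"pics/w_{n}.png",c["pixels"])
pickle.dump(out,open("v.pkl","wb"))
cv2.imwrite("pics/wboth.png",cv2.resize(np.vstack([out["b"]["pixels"][:300],out["c"]["pixels"][:300]]),(560,600)))
E
```

```text
t 0.2 p [0.1904 0.5422 0.214 ] F [-1.   0.1 -0.4] op 0.999
t 2.38 p [0.4198 0.3802 0.26  ] F [ 0.8  0.9 -0. ] op 0.998
t 4.03 p [ 0.53   -0.0392  0.2999] F [-0.2  0.3  0.1] op 0.995
```

View pics/wboth.png

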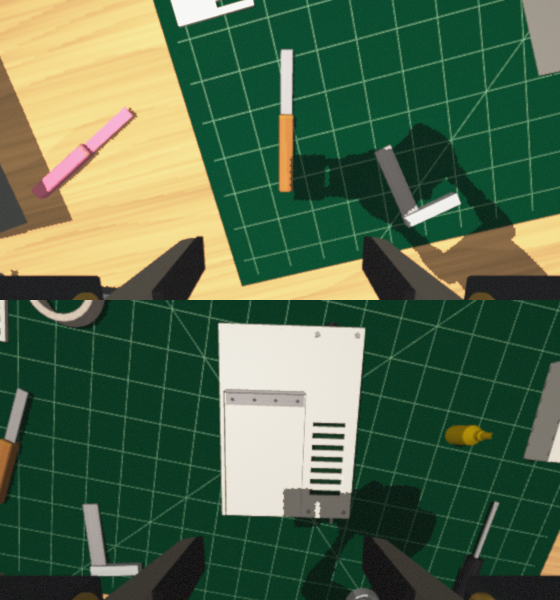

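In the blade view (top), the handle runs from px (286,190) to (286,115) and the steel tip is at (287,50). In the case view (bottom), the top quad is about (219,23), (364,28), (350,217), (222,215). The hinge strip is at row ~98.

```bash
python3 - <<'E'
from h import *
import pickle
o=pickle.load(open("v.pkl","rb")); b,c=o["b"],o["c"]
for k in blobs(b,(8,120,80),(20,255,255),300):
    r=cv2.boundingRect(k)
    if 250<r[0]<310: print("handle px",r,cv2.minAreaRect(k)); bp=cv2.boxPoints(cv2.minAreaRect(k)); print(np.round(ray(b,bp,.017),4).tolist())
g=cv2.cvtColor(b["pixels"],cv2.COLOR_BGR2HSV)
m=cv2.inRange(g[40:116,270:305],(0,0,120),(180,60,255)); k=max(cv2.findContours(m,0,1)[0],key=cv2.contourArea)+np.array([270,40])
bp=cv2.boxPoints(cv2.minAreaRect(k)); print("steel",np.round(bp).tolist(),np.round(ray(b,bp,.012),4).tolist())
g=cv2.cvtColor(c["pixels"],cv2.COLOR_BGR2HSV)
m=cv2.inRange(g,(0,0,90),(180,45,255)); m[:, :200]=0; m[:,380:]=0; m[230:]=0
m=cv2.morphologyEx(m,cv2.MORPH_CLOSE,np.ones((15,15)))
k=max(cv2.findContours(m,0,1)[0],key=cv2.contourArea); q=cv2.approxPolyDP(cv2.convexHull(k),8,True)[:,0]; print(q.tolist())
print(np.round(ray(c,q,.065),4).tolist())
e=cv2.Canny(c["pixels"],40,120)
# line fits of the left and front edges (sub-pixel-ish)
pts=k[:,0]
def fit(sel): 
    vx,vy,x0,y0=cv2.fitLine(pts[sel].astype(np.float32),cv2.DIST_HUBER,0,.01,.01).ravel(); return np.array([[x0-60*vx,y0-60*vy],[x0+60*vx,y0+60*vy]])
L=ray(c,fit((pts[:,0]<235)&(pts[:,1]>40)&(pts[:,1]<200)),.065); Fr=ray(c,fit((pts[:,1]>205)&(pts[:,0]>232)&(pts[:,0]<282)),.065); Re=ray(c,fit((pts[:,1]<40)&(pts[:,0]>232)&(pts[:,0]<350)),.065)
for n,l in (("L",L),("F",Fr),("R",Re)): d=l[1]-l[0]; print(n,l.round(4).tolist(),np.degrees(np.arctan2(d[1],d[0])).round(2))
E
```

```text
handle px (279, 115, 15, 77) ((286.0, 153.0), (76.0, 14.0), 90.0)
[[0.5045, 0.3644, 0.017], [0.5002, 0.3473, 0.017], [0.4053, 0.3702, 0.017], [0.4099, 0.3884, 0.017]]
steel [[280.0, 113.0], [280.0, 49.0], [292.0, 49.0], [292.0, 113.0]] [[0.5067, 0.3626, 0.012], [0.579, 0.3443, 0.012], [0.5755, 0.3301, 0.012], [0.503, 0.3477, 0.012]]
[[218, 23], [365, 29], [348, 217], [222, 214]]
[[0.6991, 0.0723, 0.065], [0.7267, -0.0961, 0.065], [0.5026, -0.1332, 0.065], [0.4732, 0.0332, 0.065]]
L [[0.6601, 0.0658, 0.065], [0.5184, 0.0415, 0.065]] -170.27
F [[0.467, 0.0647, 0.065], [0.4942, -0.0938, 0.065]] -80.24
R [[0.7038, 0.0477, 0.065], [0.7271, -0.0895, 0.065]] -80.34
```

```bash
cat >> h.py <<'E'
def down(yaw,pitch=0.,flip=True):
    """tool down, held blade heading yaw, nose-up pitch; flip: camera on the robot's side"""
    r=Ro.from_euler('z',yaw)*Ro.from_euler('y',-pitch)*Ro.from_euler('x',np.pi)
    return (r*Ro.from_euler('z',np.pi) if flip else r).as_rotvec()
CY=.170; C=np.array([.6004,-.0310,.003]); U=np.array([np.cos(CY),np.sin(CY),0]); V=np.array([-np.sin(CY),np.cos(CY),0])
def case(x,y,z): return C+x/1e3*U+y/1e3*V+np.array([0,0,z/1e3])
BY=-.2426; BO=np.array([.5045,.3553,.003]); BU=np.array([np.cos(BY),np.sin(BY),0])
E
python3 - <<'E'
from h import *
bot.goto(case(-185,20,210),down(CY))
c=bot.read_camera("wrist"); st()
print(proj(c,[case(-115,30,54),case(-115,30,62),case(-115,79,62),case(-115,-19,62)]).round())
cv2.imwrite("pics/slot.png",cv2.resize(c["pixels"][120:330,100:480],(760,420),interpolation=cv2.INTER_CUBIC))
p=BO-.020*BU
bot.goto([p[0],p[1],.09],down(BY)); bot.set_gripper(.5)
p[2]=.0048; bot.line_to(p); st()
bot.set_gripper(0,55); st(); print(bot.current_grip_force())
p[2]=.15; bot.line_to(p,max_speed=.25); st(); 
c=bot.read_camera("scene"); cv2.imwrite("pics/held.png",c["pixels"][150:330,300:520])
E
```

```text
t 6.83 p [ 0.4148 -0.0426  0.2131] F [-0.2  0.7  0.2] op 0.994
[[292. 258.]
 [292. 261.]
 [337. 261.]
 [247. 261.]]
t 9.93 p [0.4851 0.3601 0.0045] F [-0.2  0.3  0.4] op 0.497
t 10.47 p [0.4852 0.3602 0.0049] F [-0.5  0.1  0.6] op 0.195
54.994409680366516
t 11.2 p [0.4841 0.3596 0.1483] F [-0.3 -0.9 -1.1] op 0.192
```

View pics/slot.png

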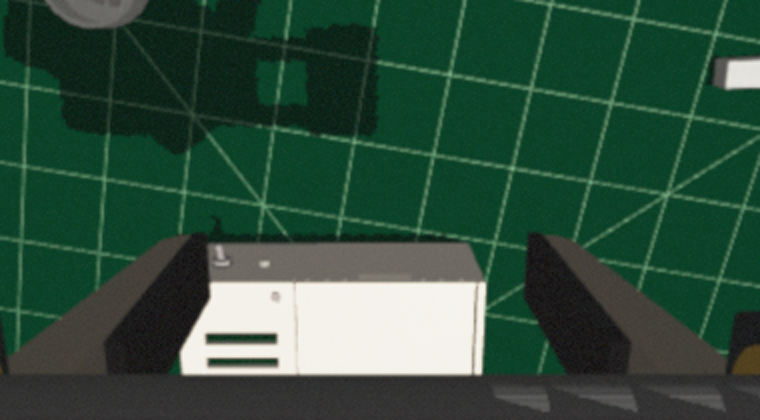

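The slot shows up at crop (386,277), which is image px (293,258). The predicted position was (292,258), so the case pose is good. The handle is gripped at 17.7 mm. Next I'll insert the blade with force checks.

```bash
cat >> h.py <<'E'
D=.0061  # blade centre line above TCP, as gripped
def tip(x,z,pitch=0,y=30):
    """TCP position for blade tip at case x, z (mm), with nose-up pitch"""
    t=case(x,y,z); a=U*np.cos(pitch)+np.array([0,0,np.sin(pitch)]); n=np.array([0,0,np.cos(pitch)])-U*np.sin(pitch)
    return t-.095*a-D*n
E
python3 - <<'E'
from h import *
bot.goto(tip(-140,115),down(CY)); bot.line_to(tip(-140,54.5),max_speed=.2); st()
c=bot.read_camera("scene"); cv2.imwrite("pics/pre.png",c["pixels"])
s=bot.read_camera("side"); cv2.imwrite("pics/pre_s.png",s["pixels"])
for cam in (c,s): print(proj(cam,[case(-140,30,54.5),case(-215,30,54.5),case(-115,30,54)]).round(1).tolist())
f0=np.array(bot.current_contact_force())
for x in (-125,-118,-112,-106,-100,-93,-86):
    bot.line_to(tip(x,54.5),max_speed=.06); f=np.array(bot.current_contact_force())-f0; print(x,f.round(1))
    if abs(f@U)>5: print("STOP");break
st()
c=bot.read_camera("scene"); cv2.imwrite("pics/ins.png",cv2.resize(np.hstack([c["pixels"][120:300,150:300],s["pixels"][130:310,220:370]]),(800,480)))
E
```

```text
t 13.25 p [ 0.3639 -0.0409  0.0516] F [ 0.2 -0.2 -0.4] op 0.188
[[238.4, 189.3], [240.6, 167.7], [237.7, 197.0]]
[[305.6, 189.7], [325.4, 191.5], [299.1, 189.2]]
-125 [-0.1  0.7 -0. ]
-118 [-0.3  0.4  1.3]
-112 [0.  0.5 0.8]
-106 [-0.1  0.8  0.1]
-100 [-0.   0.7  0.4]
-93 [-0.2  0.9  1.1]
-86 [-0.1  2.   0.4]
t 15.3 p [ 0.4171 -0.032   0.0515] F [-0.   1.3 -0.7] op 0.188
```

View pics/ins.png

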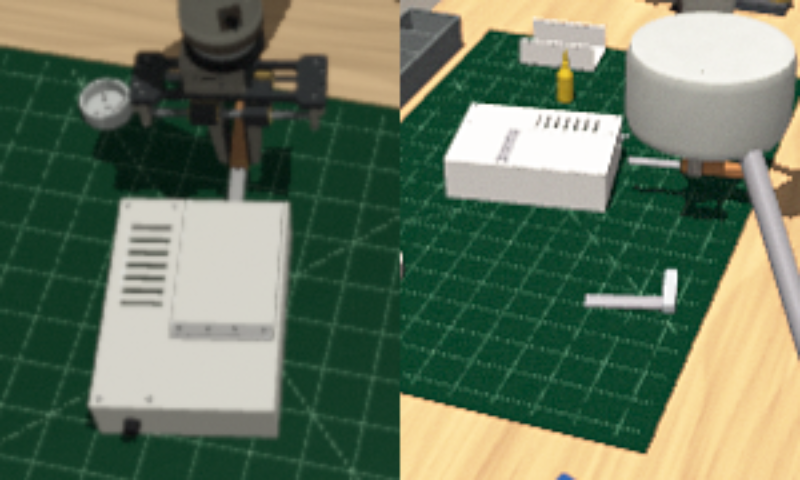

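The blade is in the slot: its steel disappears at the wall under the hatch edge, with no contact forces. Next I'll lift along the hatch's arc.

```bash
python3 - <<'E'
from h import *
r=128
def arc(th): return tip(42-r*np.cos(th),57+r*np.sin(th))
bot.line_to(arc(0),max_speed=.05); st()
ims=[]
for th in np.arange(.1,.71,.1):
    bot.line_to(arc(th),max_speed=.08); print(round(th,1),np.round(bot.current_contact_force(),1),np.round(bot.current_ft_torque(),2))
    if abs(th-.4)<.01 or abs(th-.7)<.01: ims.append(bot.read_camera("side"))
c=bot.read_camera("scene"); st()
for s in ims: print(proj(s,[case(42-155*np.cos(.7),-19,62+155*np.sin(.7)),case(42-155*np.cos(.4),79,62+155*np.sin(.4))]).round().tolist())
cv2.imwrite("pics/lift.png",cv2.resize(np.hstack([i["pixels"][120:270,215:365] for i in ims]+[c["pixels"][120:270,150:300]]),(795,265)))
E
```

```text
t 15.6 p [ 0.4167 -0.032   0.0539] F [-0.3 -0.  -0.9] op 0.189
0.1 [-0.1 -0.  -1.2] [ 0.03 -0.01  0.04]
0.2 [-0.5  0.4 -0.7] [ 0.07  0.04 -0.03]
0.3 [-0.9  0.6 -0.8] [ 0.02 -0.03  0.  ]
0.4 [ 0.4 -0.6 -1. ] [ 0.02 -0.03  0.02]
0.5 [ 0.6 -0.1 -1.1] [ 0.03  0.   -0.05]
0.6 [-0.3 -0.3  0. ] [ 0.03  0.02 -0.01]
0.7 [ 0.4 -0.1 -0.6] [ 0.01 -0.02  0.02]
t 17.91 p [ 0.4467 -0.027   0.1363] F [ 0.3  0.1 -0.5] op 0.19
[[291.0, 157.0], [294.0, 179.0]]
[[291.0, 157.0], [294.0, 179.0]]
```

View pics/lift.png

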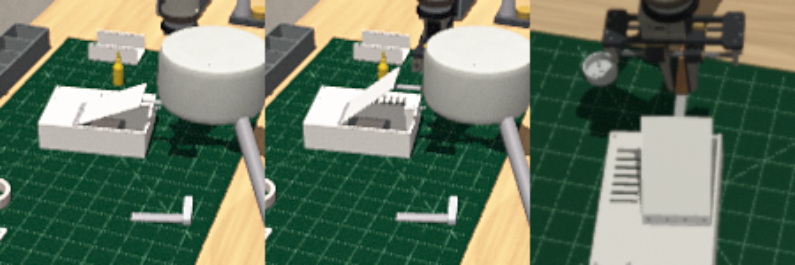

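The hatch is rising with the blade (~0.7 rad at the right-hand stage). I'll keep going past upright, then lay the blade down where it came from, left of the case.

```bash
python3 - <<'E'
from h import *
r=128
def arc(th): return tip(42-r*np.cos(th),57+r*np.sin(th))
for th in np.arange(.85,1.76,.15):
    bot.line_to(arc(th),max_speed=.1); print(round(th,2),np.round(bot.current_contact_force(),1))
s=bot.read_camera("side")
bot.line_to(arc(1.75)-.1*U,max_speed=.2); st()
p=BO-.020*BU
bot.goto([p[0],p[1],.10],down(BY)); p[2]=.03; bot.line_to(p,max_speed=.2); 
s1=bot.read_camera("side")
p[2]=.0055; bot.line_to(p,max_speed=.05); st()
bot.set_gripper(.5); st()
p[2]=.12; bot.line_to(p,max_speed=.25)
bot.goto(case(-130,30,230),down(CY)); bot.set_gripper(0,20); st()
w=bot.read_camera("wrist"); s2=bot.read_camera("side"); c=bot.read_camera("scene")
import pickle; pickle.dump((w,s2,c),open("v2.pkl","wb"))
top=np.hstack([i["pixels"][60:260,190:390] for i in (s,s1)]+[c["pixels"][100:300,150:350]]) 
cv2.imwrite("pics/open.png",cv2.resize(np.vstack([cv2.resize(top,(560,187)),w["pixels"]]),(552,598)))
E
```

```text
0.85 [ 0.6  0.2 -0.4]
1.0 [-0.8 -0.1 -1.1]
1.15 [-0.5  0.2 -1.1]
1.3 [-0.9  0.4 -0.6]
1.45 [ 0.4  0.2 -1. ]
1.6 [ 0.3 -0.4 -0. ]
1.75 [-0.6 -0.3 -1.1]
t 21.0 p [ 0.4677 -0.0236  0.1804] F [ 0.7  0.5 -0.3] op 0.189
t 23.65 p [0.4848 0.36   0.005 ] F [ 0.2  0.2 -0.5] op 0.192
t 24.23 p [0.4851 0.3601 0.0055] F [0.6 0.4 0.2] op 0.501
t 27.1 p [ 0.4672 -0.0234  0.233 ] F [ 0.3 -0.   0.6] op 0.003
```

View pics/open.png

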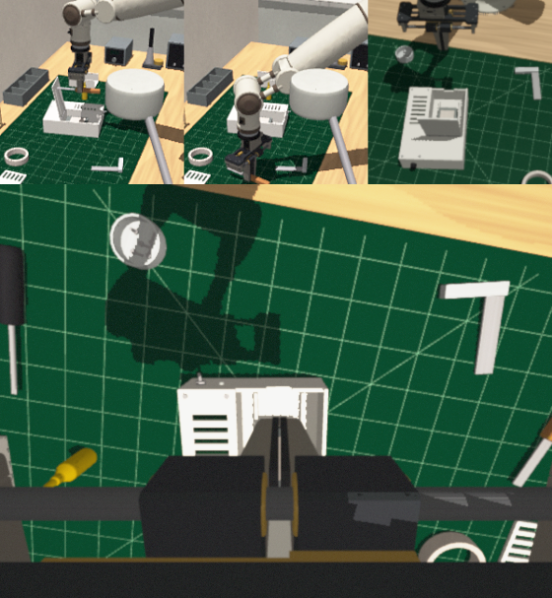

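The hatch stands open past upright and the bay is clear at the front (wrist px ~(275,400)). The fingers are closed above the case. Next I'll lower them into the front of the bay and push the pack in fine force-checked steps.

```bash
python3 - <<'E'
from h import *
s=bot.read_camera("scene")
print("blade px",proj(s,[BO+[0,0,.008],BO+.075*BU+[0,0,.008]]).round().tolist(),
 [cv2.boundingRect(k) for k in blobs(s,(8,120,80),(22,255,255)) if 340<cv2.boundingRect(k)[0]<420])
bot.goto(case(-88,30,110),down(CY)); bot.line_to(case(-88,30,14),max_speed=.15); st()
f0=np.array(bot.current_contact_force())
x=-80.; bot.line_to(case(x,30,14),max_speed=.05)
log=[];t0=bot.current_clock(); hit=False
while x<5 and bot.current_clock()-t0<18:
    x+=.5; bot.line_to(case(x,30,14),max_speed=.03)
    f=-(np.array(bot.current_contact_force())-f0)@U; log.append((x,round(float(f),1)))
    if f>8: hit=True;break
print(log[::4],log[-6:],hit); st()
E
```

```text
blade px [[372.0, 236.0], [362.0, 259.0]] [(370, 206, 17, 30)]
t 28.67 p [ 0.5099 -0.0167  0.0185] F [-0.6 -0.4 -0. ] op 0.006
[(-79.5, -0.5), (-77.5, -0.1), (-75.5, -0.5), (-73.5, -0.9), (-71.5, -0.5), (-69.5, 3.7), (-67.5, 0.4), (-65.5, 0.6), (-63.5, 1.3), (-61.5, 2.6), (-59.5, 2.5), (-57.5, 2.2), (-55.5, 1.0), (-53.5, 1.2), (-51.5, 1.8), (-49.5, 1.6), (-47.5, 0.1), (-45.5, 0.9)] [(-46.5, 1.3), (-46.0, 1.3), (-45.5, 0.9), (-45.0, 1.2), (-44.5, 0.4), (-44.0, 1.1)] False
t 46.98 p [ 0.552  -0.0089  0.017 ] F [-1.8 -0.1 -0.3] op 0.003
```

```bash
python3 - <<'E'
from h import *
x=-44.; log=[]; f0=np.array([-.6,-.4,0])
t0=bot.current_clock(); hit=False
while x<-15 and bot.current_clock()<55:
    x+=1; bot.line_to(case(x,30,14),max_speed=.04)
    f=-(np.array(bot.current_contact_force())-f0)@U; log.append((x,round(float(f),1)))
    if f>6: hit=True;break
print(log,hit); st()
E
```

```text
[(-43.0, 1.0), (-42.0, 1.1), (-41.0, 1.1), (-40.0, 0.7), (-39.0, 1.1), (-38.0, 0.6), (-37.0, 2.9), (-36.0, 1.0), (-35.0, 0.1), (-34.0, 1.1), (-33.0, 0.4), (-32.0, 0.7), (-31.0, 1.6), (-30.0, 1.1), (-29.0, 2.1), (-28.0, 3.7), (-27.0, 8.7)] True
t 51.23 p [ 0.5675 -0.0062  0.017 ] F [-9.2 -1.7  5. ] op 0.003
```

The hard stop came at x=-27 (8.7 N, about 6 N/mm). I'll press slightly more to seat it, back out, and shut the hatch from behind.

```bash
python3 - <<'E'
from h import *
R=down(CY)
bot.line_to(case(-26.3,30,14),max_speed=.04); st(); bot.hold(.15); st()
bot.line_to(case(-45,30,14),max_speed=.1)
bot.line_to(case(-45,30,235),max_speed=.35)
bot.line_to(case(110,30,235),max_speed=.3)
bot.line_to(case(105,30,168),max_speed=.25); st()
def P(th,rho=120,push=2): 
    return case(42-rho*np.cos(th)+(4-push)*np.sin(th)+10,30,58+rho*np.sin(th)+(4-push)*np.cos(th))
for th in (1.57,1.3,1.0,.7,.4,.15,0):
    bot.line_to(P(th),max_speed=.15); print(th,np.round(bot.current_contact_force(),1))
st()
bot.line_to(P(0,push=3),max_speed=.05); st()
s=bot.read_camera("side");c=bot.read_camera("scene")
cv2.imwrite("pics/shut.png",cv2.resize(np.hstack([s["pixels"][120:300,215:395],c["pixels"][120:300,150:330]]),(800,400)))
E
```

```text
t 51.48 p [ 0.5675 -0.0062  0.017 ] F [-12.   -2.5   8.5] op 0.004
t 51.62 p [ 0.5675 -0.0062  0.017 ] F [-11.7  -3.5   8.2] op 0.006
t 53.83 p [0.6974 0.0162 0.1708] F [ 0.1 -0.3  0.7] op 0.003
1.57 [ 0.4  0.3 -0.2]
1.3 [ 0.6 -0.6 -0.1]
1.0 [0.3 0.4 1. ]
0.7 [ 1.  -0.6 -0.5]
0.4 [ 1.3 -0.8 -0.5]
0.15 [0.3 0.4 0.6]
0 [ 2.5 -0.2  3.4]
t 56.48 p [ 0.531  -0.0135  0.0653] F [ 2.5 -0.2  3.4] op 0.004
t 56.73 p [ 0.5311 -0.0135  0.0652] F [ 0.1 -0.7 11.9] op 0.007
```

View pics/shut.png

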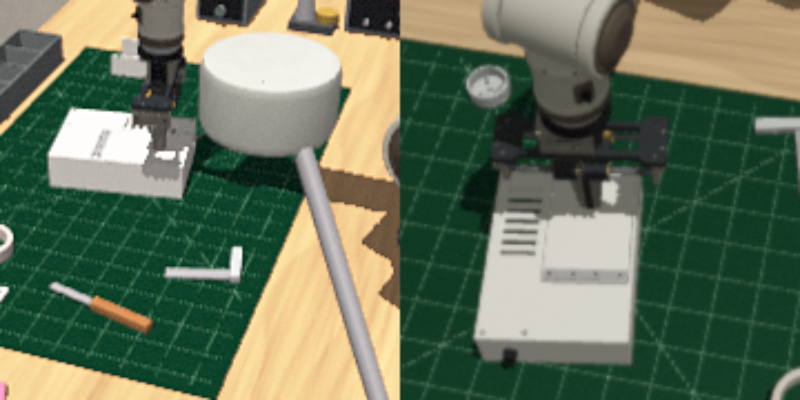

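The hatch is flush, pressed with 12 N, and the blade lies flat left of the case. I'll lift clear and hand in.

```bash
python3 - <<'E'
from h import *
p=np.array(bot.current_ee_pos()); p[2]+=.12; bot.line_to(p,max_speed=.2); bot.hold(.3); st()
print(bot.job_done())
E
```

```text
t 57.9 p [ 0.5305 -0.0134  0.1841] F [-0.8  0.7  0.1] op 0.001
the job is handed in; nothing more can be done
None
```

I handed the job in at about 58 s with no verdict returned: hatch levered open, blade laid flat left of the case, pack pushed back to a hard stop (about 12 N, well under the 35 N glue limit) and hatch pressed shut, though the contacts themselves could not be seen.

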